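# Find and release the latched key of the dye-jar warmer

## Robot

A 6-joint arm with a two-finger parallel gripper is mounted at the origin on the work surface. World frame = base frame: x ahead of the robot, y to its left, z up, the work surface at z = 0. Lengths are in mm, angles in rad, forces in N, time in s.
With the tool pointing down it reaches from about 250 to 725 mm from the base axis. Payload 4 kg.
Tool frame: the origin (TCP) lies between the finger pads; the fingertips stand ahead of it and the grasp point (between the pads) lies 11 mm behind it (r.finger_overhang is the z of the fingertips in the tool frame, in mm); z points along the fingers, y is the line along which they close (so a half turn about z gives the same grasp; the last joint's range is limited). The gripper opens to 85 mm and grips with 20 to 120 N. Pads are 22 mm wide; open, the fingers measure 114 mm over their backs; the gripper's body (76 mm by 85 mm) begins 54 mm behind the grasp point. The pads swing forward as they close: fully open they stand 13 mm farther back than shut.
Start: joints at [1.188, 0.241, 0.005, 1.335, 0, 1.571], TCP at [186.758, 463.811, 239.306] pointing down, gripper open.
Joint ranges: [-2.72, 2.72], [-1.05, 1.87], [-1.09, 1.28], [-1.99, 2.15], [-1.42, 1.44], [-3.14, 3.14]. Speed limits (rad/s): [2.79, 2.79, 3.14, 3.14, 3.14, 3.14].

## Interface

Orientations are given as a unit quaternion [x, y, z, w].
In Python, from workcell import r, grab_frame, camera_params gives the robot as it stands. The module is installed in compiled form; this text tells all that it offers.
- The arm moves only by the tool play_rows, never from a script. Its argument "moves" is a list that holds one entry, the list of rows, each a list of 5 numbers: the opening, from 0 (shut) to 1 (fully open), then the shift along the tool's x, y, z each as a share of 120 mm, from -1 to 1, then the turn about the tool's z as a share of 90 degrees, from -1 to 1. In form: [[[fingers, dx, dy, dz, spin], ...]]. A call has exactly 10 rows; each row shifts and turns the commanded pose from where the row before left it, along the tool's axes as they then stand; what a row does not reach is not made up. A row lasts 1/10 s, in which the tool goes at most 50 mm and 8.59 degrees, less where a joint would pass 70% of its speed; a pose out of reach is approached as far as the arm can. A call with a number of a shift or a turn outside -1 to 1 is refused whole. A call with a gripper value outside its range is refused whole. The fingers move at their own pace and stop on an object; "grip_force" is the grip in N (left out, the last holds). Time passes only in rows, so rows that do not move let the fingers close, or fill a call up. It gives the time, the measured TCP pose, the force, the opening and the grip force at its end, in the units of the state.
- r.read_state(): the state, without advancing time (a new reading comes with each control period).
- grab_frame(name): name is "scene" or "top" or "wrist"; returns (picture, depth): 420x560x3 uint8, blue, green, red; 420x560 float32, mm along the optical axis (not along the pixel's ray), 0 where there is no reading.
- camera_params(name): a dict with "fx", "fy", "cx", "cy" (pixels), "k1" (the pictures are not rectified: a ray, as slopes to the right and down, at radius r is drawn at 1 + k1 r^2 times it, then the intrinsics apply), "rvec" (rotation vector, rad) and "tvec" (3), from world to camera coordinates, as OpenCV has them. Camera axes: x right, y down, z forward; pixel columns grow to the right and rows downward; lengths in mm; the calibration is good to about 2 mm. A picture is of the moment at which its call begins: read the wrist's pose just before it. camera_params takes no time and is no camera call; for the wrist camera it gives the pose at the moment of the call.
- r.job_done(): hands the job in; it is judged then, once.
The state is a dict: "clock": time; "qpos": joint angles; "qd": joint speeds; "joint_efforts": joint torques, N m; "position": TCP position; "tcp_rot": TCP orientation; "force": force on the tool from outside, world axes, zero at the start; "moment": the same for the moment, N m; "gripper_width": finger opening in mm; "finger_force": force on a finger pad.
Only numpy, scipy, OpenCV 4.12 (cv2) and the standard library are available. Lean on these libraries where they do the work, as an engineer would, in place of code of your own. Each camera call takes 0.05 s, during which the arm holds its last target. There are 200 camera calls.

## Task

One of the four identical keys on the dye-jar warmer has been left latched down. First tap all four keys lightly with the fingertips, one after the other from left to right as the robot sees them, to feel which one sits low and does not give; only then press that key in until it lets go and let it come up level with the others. Do not push in a raised key, do not hit the warmer hard, and leave the jars, bottles, brush and lid where they are.

Things in the scene. Friction and masses are not known exactly. Their poses are not given: they have to be found in the camera images.
- warmer: White dye-jar warmer, fixed, 250 (x) by 240 (y) by 50 mm high, with four dark plates. Origin: centre of its underside on the table; x runs from its front (facing the robot) to its rear, y to the robot's left along the key row. Four identical white keys, caps 36 (x) by 30 (y) mm, lie in a row on a black strip at x = -75 mm, y = +75, +25, -25, -75 mm (keys 1 to 4).
- key1_place (a point): Fixed point on the warmer: where the top centre of key 1, the first (leftmost) as the robot sees it (key 1 at the warmer's +y end), is when raised: 64 mm above the table, 14 mm above the case. It does not move with the key. Exactly one of the keys is latched, a different one each time: its top is about 4.4 mm lower than the raised ones.
- key2_place (a point): Fixed point on the warmer: where the top centre of key 2, the second as the robot sees it (key 1 at the warmer's +y end), is when raised: 64 mm above the table, 14 mm above the case. It does not move with the key. A raised key moves straight down; it starts to give at 2 N, needs 0.45 N more per mm, stops hard after 10 mm. Pushing it in more than 6 mm counts as switching it on.
- key3_place (a point): Fixed point on the warmer: where the top centre of key 3, the third as the robot sees it (key 1 at the warmer's +y end), is when raised: 64 mm above the table, 14 mm above the case. It does not move with the key. The latched key does not give below 4 N. It lets go once its top is 7 to 8 mm below this raised height, at 5.5 to 6 N.
- key4_place (a point): Fixed point on the warmer: where the top centre of key 4, the fourth (rightmost) as the robot sees it (key 1 at the warmer's +y end), is when raised: 64 mm above the table, 14 mm above the case. It does not move with the key. Once it has let go, the latched key rises by itself to the raised height as the finger goes up, and stays up.
- jar_a: Amber glass jar with green lid, 60 mm across, 75 mm high, loose on a rear plate of the warmer; leave alone. Origin: centre of its underside.
- jar_b: Clear glass jar with steel lid, 60 mm across, 75 mm high, loose on a rear plate of the warmer; leave alone. Origin: centre of its underside.
- spray_a: Clear spray bottle, 38 mm across, 137 mm high, standing left of the warmer; leave alone. Origin: centre of its underside.
- spray_b: Amber spray bottle, 38 mm across, 137 mm high, standing right of the warmer; leave alone. Origin: centre of its underside.
- brush: Paint brush 170 mm long lying on the table in front of the warmer; leave alone. Origin: under its middle; x along it.
- jar_lid: Green jar lid, 68 mm across, 12 mm high, lying right of the warmer; leave alone. Origin: centre of its underside.

How it is judged:
By the outcome, as a careful person would: the job done as asked, in the order asked, and still so for the second after the job is handed in, with the robot touching nothing.
It also fails if it takes over 58 s, if anything falls off the work surface, if the arm or the gripper's body presses on something with over 40 N, if the wrist force passes 120 N, or if a joint passes its speed limit or range.

## Working session

There is one attempt and no reset: what is moved stays moved. The work goes in short steps, Python scripts to look and compute and a tool call to move; the robot and the scene stay as the last step left them, time stands still between calls to the robot, and variables do not carry over. Pictures are saved under pics/ and viewed, at most 10 in all, crops included, and the job is handed in when it is done.

Besides the shell and the picture viewer there is one more tool, called after "Emit:" as name([rows], argument=value, ...), one row to a line, values as JSON. play_rows: Moves the arm, as the interface text tells. Its arguments: {"type":"object","properties":{"moves":{"type":"array"},"grip_force":{"type":"number"}},"required":["moves"]}

```bash
mkdir -p pics
python3 - <<'E'
from workcell import r, grab_frame, camera_params
import cv2, numpy as np
s=r.read_state(); print({k:np.round(v,3) for k,v in s.items()}, r.finger_overhang)
for n in("scene","top"):
    p,d=grab_frame(n); cv2.imwrite(f"pics/{n}.png",p); np.save(f"{n}_d.npy",d); print(n,camera_params(n))
E
```

```text
{'clock': np.float64(0.0), 'qpos': array([1.188, 0.241, 0.004, 1.335, 0.   , 1.571]), 'qd': array([ 0.002, -0.001,  0.   ,  0.001, -0.   , -0.003]), 'joint_efforts': array([-2.0000e-03, -3.7231e+01,  2.5241e+01,  1.7000e-02,  0.0000e+00,
        0.0000e+00]), 'position': array([186.508, 463.237, 238.409]), 'tcp_rot': array([ 0.19 ,  0.982, -0.001, -0.   ]), 'force': array([-0.446,  0.622, -0.837]), 'moment': array([-0.005, -0.017, -0.014]), 'finger_force': np.float64(0.0), 'gripper_width': np.float64(85.551)} 8.0
scene {'fx': 542.8016857080464, 'fy': 542.8016857080464, 'cx': 283.2155378000058, 'cy': 209.03826009331297, 'k1': -0.19464870743778126, 'rvec': array([ 0.77066309,  2.54890147, -1.12955041]), 'tvec': array([ 458.37575822, -180.79737186, 1475.5297303 ])}
top {'fx': 430.61256257077224, 'fy': 430.61256257077224, 'cx': 280.06345653652994, 'cy': 205.17700487329117, 'k1': -0.06319521206629249, 'rvec': array([ 2.15731148, -2.19258278,  0.11891222]), 'tvec': array([ 46.80443164, 552.62912662, 947.82451149])}
```

View pics/top.png

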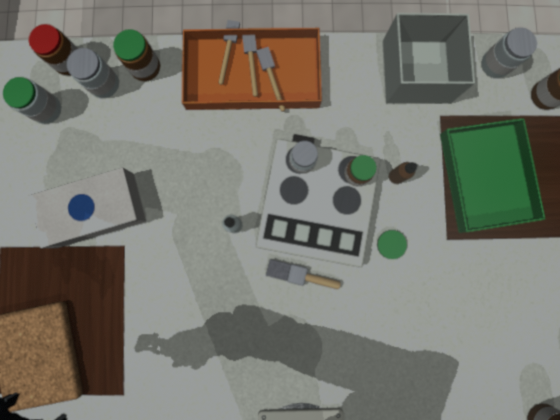

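View pics/scene.png

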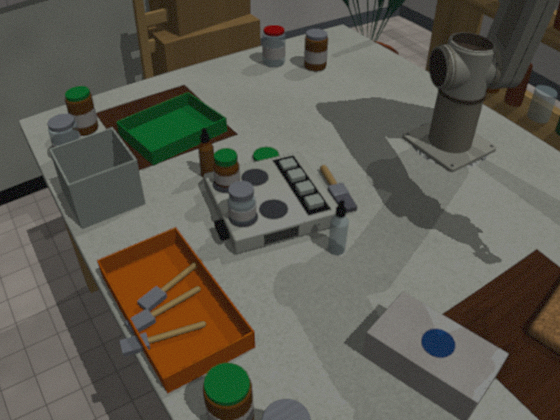

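The top view shows the warmer at about (318,200). Its keys lie on the black strip at about (279,230), (302,234), (325,238) and (347,241), and the arm is clear of them. Next I locate the keys precisely.

```bash
cat > h.py <<'E'
import cv2, numpy as np
from workcell import r, grab_frame, camera_params
def ray(c,uv,z):
    uv=np.atleast_2d(uv).astype(float)
    K=np.array([[c['fx'],0,c['cx']],[0,c['fy'],c['cy']],[0,0,1]])
    n=cv2.undistortPoints(uv[:,None],K,np.array([c['k1'],0,0,0.]))[:,0]
    R=cv2.Rodrigues(c['rvec'])[0]; o=-R.T@c['tvec']; d=np.c_[n,np.ones(len(n))]@R
    return o+d*((z-o[2])/d[:,2])[:,None]
E
python3 - <<'E'
from h import *
for n in("top","scene"):
    p=cv2.imread(f"pics/{n}.png"); g=cv2.cvtColor(p,cv2.COLOR_BGR2GRAY); c=camera_params(n); D=np.load(f"{n}_d.npy")
    # black strip filled, then bright blobs inside
    m=(g<60).astype(np.uint8); cs,h=cv2.findContours(m,cv2.RETR_CCOMP,cv2.CHAIN_APPROX_NONE)
    for i,k in enumerate(cs):
        if h[0][i][3]>=0 and 40<cv2.contourArea(k)<600:
            fm=np.zeros_like(g); cv2.drawContours(fm,[k],-1,1,-1); M=cv2.moments(fm,True); uv=(M['m10']/M['m00'],M['m01']/M['m00'])
            if not(150<uv[0]<380 and 120<uv[1]<280): continue
            print(n,np.round(uv,1),M['m00'],np.round(ray(c,uv,64)[0],1),'depth',np.median(D[fm>0]))
            print('  box', [np.round(x,1) for x in cv2.minAreaRect(ray(c,k[:,0],64)[:,:2].astype(np.float32))[:2]])
    if n=="top":
        for nm,uv in dict(strip=[(266,215),(362,234),(357,258),(260,243)],case=[(278,140),(381,157),(361,266),(257,247)]).items():
            print(nm,np.round(ray(c,uv,50)[:,:2],0).tolist())
        i=p[205:275,235:385]; cv2.imwrite("pics/c1.png",cv2.resize(i,None,fx=5,fy=5,interpolation=cv2.INTER_CUBIC))
E
```

```text
top [346.5 241.1] 340.0 [ 469.1 -104.4   64. ] depth 937.90955
  box [array([ 469. , -104.4]), array([37.9, 43.8])]
top [324.2 236.9] 335.0 [479.1 -56.3  64. ] depth 934.22186
  box [array([479.2, -56.2]), array([37.8, 43.4])]
top [301.6 232.5] 341.0 [489.4  -7.5  64. ] depth 934.6459
  box [array([489.4,  -7.5]), array([37.9, 43.4])]
top [279.1 228.2] 339.0 [499.5  41.2  64. ] depth 934.9411
  box [array([499.6,  41.2]), array([37.8, 43.4])]
strip [[530.0, 69.0], [484.0, -142.0], [432.0, -129.0], [468.0, 83.0]]
case [[698.0, 40.0], [656.0, -191.0], [414.0, -137.0], [460.0, 90.0]]
```

View pics/c1.png

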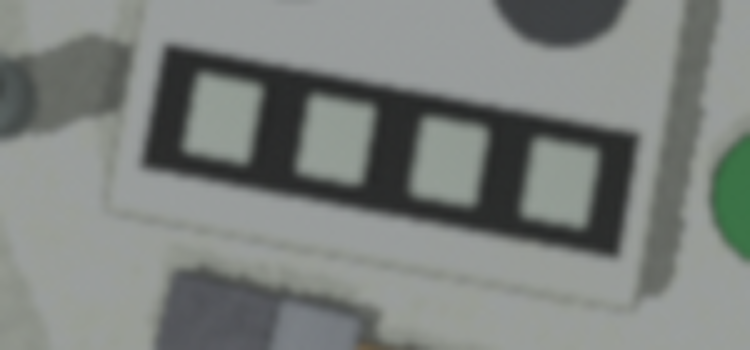

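The crop shows four keys 50 mm apart, as given, with the row turned by about -0.205 rad. I'll shut the fingers, turn about -10° and fly high to key 1.

Emit:
play_rows([
  [[0, 0, 0, 0, -0.057], [0, 0, 0, 0, -0.057], [0, -0.15, -0.13, 0, 0], [0, -0.27, -0.24, 0, 0], [0, -0.27, -0.24, 0, 0], [0, -0.27, -0.24, 0, 0], [0, -0.27, -0.24, 0, 0], [0, -0.27, -0.24, 0, 0], [0, -0.27, -0.24, 0, 0], [0, -0.27, -0.24, 0, 0]],
])

```text
clock: 1.1
position: [383.1, 199.9, 239.1]
tcp_rot: [0.102, 0.995, -0.0, -0.0]
force: [1.3, 0.4, 0.3]
gripper_width: -0.2
finger_force: 0.0
```

Emit:
play_rows([
  [[0, -0.27, -0.24, 0, 0], [0, -0.27, -0.24, 0, 0], [0, -0.27, -0.24, 0, 0], [0, -0.27, -0.24, 0, 0], [0, -0.15, -0.13, 0, 0], [0, 0, 0, 0, 0], [0, 0, 0, 0, 0], [0, 0, 0, 0, 0], [0, 0, 0, 0, 0], [0, 0, 0, 0, 0]],
])

```text
clock: 2.1
position: [500.2, 44.5, 239.5]
tcp_rot: [0.101, 0.995, 0.0, 0.0]
force: [0.6, 0.7, 0.0]
gripper_width: 0.0
finger_force: 0.0
```

```bash
cat > st.py <<'E'
from h import *
s=r.read_state(); q=s['tcp_rot']
from scipy.spatial.transform import Rotation as Ro
R=Ro.from_quat(q).as_matrix(); p=s['position']
print(s['clock'],np.round(p,1),np.round(s['force'],2),'w',s['gripper_width'],'yang',np.degrees(np.arctan2(R[1,1],R[0,1])).round(2),'z',R[:,2].round(3))
for i,k in enumerate([(499.5,41.2),(489.4,-7.5),(479.1,-56.3),(469.1,-104.4)]):
    print(i+1,'tool shift mm',np.round(R.T@(np.array([*k,72+0])-p),1))
E
python3 st.py
```

```text
2.1 [500.2  44.5 239.5] [0.59 0.73 0.02] w 0.008560808592133142 yang 78.42 z [ 0.  0. -1.]
1 tool shift mm [  0.   -3.4 167.5]
2 tool shift mm [  0.2 -53.2 167.5]
3 tool shift mm [   0.5 -103.   167.5]
4 tool shift mm [   0.6 -152.2  167.5]
```

Emit:
play_rows([
  [[0, 0, -0.028, 0.15, 0], [0, 0, 0, 0.25, 0], [0, 0, 0, 0.25, 0], [0, 0, 0, 0.25, 0], [0, 0, 0, 0.2, 0], [0, 0, 0, 0.15, 0], [0, 0, 0, 0, 0], [0, 0, 0, 0, 0], [0, 0, 0, 0, 0], [0, 0, 0, 0, 0]],
])

```text
clock: 3.1
position: [501.0, 40.6, 90.7]
tcp_rot: [0.102, 0.995, 0.0, 0.001]
force: [-0.9, 1.0, 1.2]
gripper_width: 0.0
finger_force: 0.0
```

```bash
python3 st.py
python3 - <<'E'
from h import *
p,d=grab_frame("scene"); i=p[130:260,190:380]; cv2.imwrite("pics/c2.png",cv2.resize(i,None,fx=4,fy=4,interpolation=cv2.INTER_CUBIC))
E
```

```text
3.1 [501.   40.6  90.7] [-0.87  0.98  1.15] w 0.04319525664623077 yang 78.34 z [ 0.003  0.    -1.   ]
1 tool shift mm [ 1.7  0.3 18.7]
2 tool shift mm [  1.7 -49.4  18.7]
3 tool shift mm [  2.  -99.3  18.7]
4 tool shift mm [   2.  -148.4   18.6]
```

View pics/c2.png

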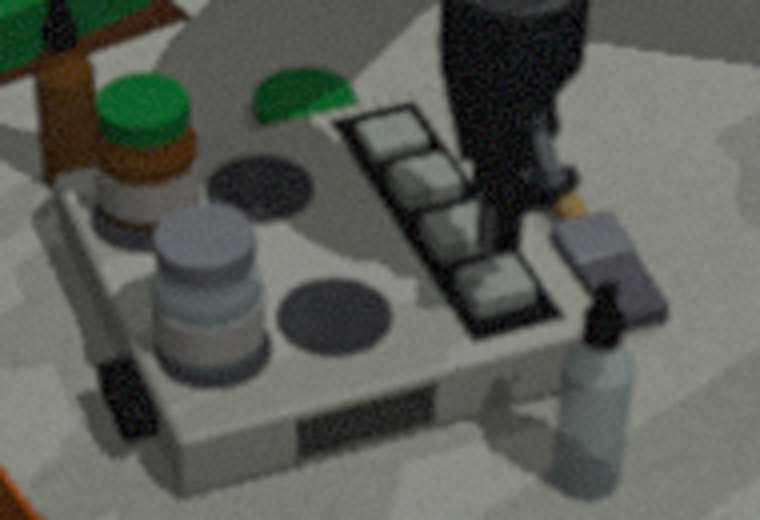

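The fingertips are closed and above key 1 (crop about (500,240), key at (495,285)), and nothing else is close. I'll use averaged readings for the baseline, then make the first tap.

```bash
cat > av.py <<'E'
from h import *
P=[];F=[]
for i in range(6):
    s=r.read_state(); P.append(s['position']);F.append(s['force']); grab_frame("top")
print(round(s['clock'],2),'pos',np.mean(P,0).round(2),'sd',np.std(P,0).round(2),'F',np.mean(F,0).round(2),'sd',np.std(F,0).round(2),'tip z',np.mean(P,0)[2].round(2)-8)
p=np.mean(P,0)
R=np.array([[-.979,.203],[.203,.979]])
for k in [(499.5,41.2),(489.4,-7.5),(479.1,-56.3),(469.1,-104.4)]: print((R@(np.array(k)-p[:2])).round(1),end=' ')
E
python3 av.py
```

```text
3.4 pos [500.46  40.38  90.05] sd [0.26 0.06 0.32] F [ 0.1  -0.38 -0.23] sd [0.42 0.71 0.39] tip z 82.05
[1.1 0.6] [  1.1 -49.1] [  1.3 -99. ] [   1.3 -148.1]
```

Emit:
play_rows([
  [[0, 0, 0, 0.05, 0], [0, 0, 0, 0.05, 0], [0, 0, 0, 0.03, 0], [0, 0, 0, 0.01, 0], [0, 0, 0, 0.01, 0], [0, 0, 0, 0, 0], [0, 0, 0, 0, 0], [0, 0, 0, 0, 0], [0, 0, 0, 0, 0], [0, 0, 0, 0, 0]],
])

```text
clock: 4.45
position: [500.0, 40.3, 71.4]
tcp_rot: [0.102, 0.995, 0.0, 0.0]
force: [-1.1, -0.1, 2.1]
gripper_width: 0.1
finger_force: 1.0
```

```bash
python3 av.py
```

```text
4.7 pos [500.05  40.34  71.4 ] sd [0.02 0.01 0.03] F [-0.94 -0.22  1.82] sd [0.39 0.29 0.45] tip z 63.400000000000006
[0.7 0.7] [  0.7 -49. ] [  0.9 -98.9] [   0.9 -148. ]
```

Emit:
play_rows([
  [[0, 0, 0, 0.005, 0], [0, 0, 0, 0.005, 0], [0, 0, 0, 0.003, 0], [0, 0, 0, 0, 0], [0, 0, 0, 0, 0], [0, 0, 0, 0, 0], [0, 0, 0, 0, 0], [0, 0, 0, 0, 0], [0, 0, 0, 0, 0], [0, 0, 0, 0, 0]],
])

```text
clock: 5.75
position: [500.1, 40.3, 69.8]
tcp_rot: [0.102, 0.995, 0.0, 0.0]
force: [-0.8, 0.2, 2.8]
gripper_width: 0.4
finger_force: 1.4
```

```bash
python3 av.py
```

```text
6.0 pos [500.04  40.34  69.78] sd [0.02 0.01 0.01] F [-0.68 -0.01  2.97] sd [0.36 0.71 0.43] tip z 61.78
[0.7 0.7] [  0.7 -49. ] [  0.9 -98.9] [   0.9 -148. ]
```

Key 1 is raised: it gave 2.2 mm at 3 N. On to key 2.

Emit:
play_rows([
  [[0, 0, 0, -0.05, 0], [0, 0, 0, -0.05, 0], [0, 0, -0.06, 0, 0], [0, 0.005, -0.15, 0, 0], [0, 0, -0.14, 0, 0], [0, 0, -0.06, 0, 0], [0, 0, 0, 0, 0], [0, 0, 0, 0, 0], [0, 0, 0, 0.04, 0], [0, 0, 0, 0.03, 0]],
])

```text
clock: 7.05
position: [489.5, -7.2, 72.9]
tcp_rot: [0.101, 0.995, 0.0, -0.0]
force: [-0.0, 1.5, 0.4]
gripper_width: 0.2
finger_force: 0.0
```

Emit:
play_rows([
  [[0, 0, 0, 0.01, 0], [0, 0, 0, 0.01, 0], [0, 0, 0, 0.01, 0], [0, 0, 0, 0, 0], [0, 0, 0, 0, 0], [0, 0, 0, 0, 0], [0, 0, 0, 0, 0], [0, 0, 0, 0, 0], [0, 0, 0, 0, 0], [0, 0, 0, 0, 0]],
])

```text
clock: 8.05
position: [489.5, -7.7, 69.8]
tcp_rot: [0.102, 0.995, 0.0, 0.0]
force: [-0.5, 1.1, 1.2]
gripper_width: -0.2
finger_force: 1.4
```

```bash
python3 av.py
```

```text
8.3 pos [489.52  -7.7   69.8 ] sd [0.01 0.01 0.01] F [-0.55  1.23  2.4 ] sd [0.4  0.4  0.71] tip z 61.8
[ 0.2 49.9] [0.2 0.2] [  0.3 -49.7] [  0.4 -98.8]
```

Key 2 is raised too: same depth, 2.4 N, finger force 1.4. On to key 3.

Emit:
play_rows([
  [[0, 0, 0, -0.05, 0], [0, 0, 0, -0.05, 0], [0, 0, -0.06, 0, 0], [0, 0.003, -0.15, 0, 0], [0, 0, -0.14, 0, 0], [0, 0, -0.064, 0, 0], [0, 0, 0, 0, 0], [0, 0, 0, 0, 0], [0, 0, 0, 0.04, 0], [0, 0, 0, 0.03, 0]],
])

```text
clock: 9.35
position: [479.1, -55.8, 72.9]
tcp_rot: [0.101, 0.995, 0.0, -0.0]
force: [-0.2, 0.1, 0.5]
gripper_width: 0.2
finger_force: 0.0
```

Emit:
play_rows([
  [[0, 0, 0, 0.01, 0], [0, 0, 0, 0.01, 0], [0, 0, 0, 0.01, 0], [0, 0, 0, 0, 0], [0, 0, 0, 0, 0], [0, 0, 0, 0, 0], [0, 0, 0, 0, 0], [0, 0, 0, 0, 0], [0, 0, 0, 0, 0], [0, 0, 0, 0, 0]],
])

```text
clock: 10.35
position: [479.1, -56.3, 69.8]
tcp_rot: [0.102, 0.995, 0.0, 0.0]
force: [-0.3, 1.4, 3.4]
gripper_width: -0.4
finger_force: 1.4
```

```bash
python3 av.py
```

```text
10.6 pos [479.1  -56.28  69.79] sd [0.01 0.01 0.01] F [-0.47  1.78  2.87] sd [0.28 0.36 0.5 ] tip z 61.790000000000006
[-0.2 99.6] [-0.2 49.8] [-0. -0.] [  0.  -49.1]
```

Key 3 is raised (2.9 N). On to key 4.

Emit:
play_rows([
  [[0, 0, 0, -0.05, 0], [0, 0, 0, -0.05, 0], [0, 0, -0.06, 0, 0], [0, 0, -0.15, 0, 0], [0, 0, -0.14, 0, 0], [0, 0, -0.06, 0, 0], [0, 0, 0, 0, 0], [0, 0, 0, 0, 0], [0, 0, 0, 0.04, 0], [0, 0, 0, 0.03, 0]],
])

```text
clock: 11.65
position: [469.1, -104.0, 72.9]
tcp_rot: [0.101, 0.995, 0.0, -0.0]
force: [-1.1, -0.5, -0.3]
gripper_width: -0.0
finger_force: 0.0
```

Emit:
play_rows([
  [[0, 0, 0, 0.01, 0], [0, 0, 0, 0.01, 0], [0, 0, 0, 0.01, 0], [0, 0, 0, 0, 0], [0, 0, 0, 0, 0], [0, 0, 0, 0, 0], [0, 0, 0, 0, 0], [0, 0, 0, 0, 0], [0, 0, 0, 0, 0], [0, 0, 0, 0, 0]],
])

```text
clock: 12.65
position: [469.1, -104.5, 69.8]
tcp_rot: [0.102, 0.995, -0.0, 0.0]
force: [-0.4, -0.0, -0.8]
gripper_width: 0.2
finger_force: 0.0
```

```bash
python3 av.py
```

```text
12.9 pos [ 469.05 -104.51   69.75] sd [0.01 0.01 0.01] F [-0.1   0.25  0.28] sd [0.45 0.35 0.62] tip z 61.75
[ -0.2 148.8] [-0.2 99.1] [-0.1 49.2] [-0.   0.1]
```

There is no contact at 61.8 mm, so key 4 sits low. I'll bring the finger down gently to touch it.

Emit:
play_rows([
  [[0, 0, 0, 0.005, 0], [0, 0, 0, 0.005, 0], [0, 0, 0, 0.005, 0], [0, 0, 0, 0.003, 0], [0, 0, 0, 0.001, 0], [0, 0, 0, 0, 0], [0, 0, 0, 0, 0], [0, 0, 0, 0, 0], [0, 0, 0, 0, 0], [0, 0, 0, 0, 0]],
])

```text
clock: 13.95
position: [469.0, -104.5, 67.6]
tcp_rot: [0.102, 0.995, 0.0, -0.0]
force: [-1.3, 0.7, 3.3]
gripper_width: 0.1
finger_force: 1.9
```

```bash
python3 av.py; python3 -c "
from h import *;print(r.read_state()['finger_force'])"
```

```text
14.2 pos [ 469.02 -104.48   67.53] sd [0.01 0.01 0.02] F [-1.47  0.76  3.63] sd [0.49 0.2  0.52] tip z 59.53
[ -0.3 148.8] [-0.3 99.1] [-0.1 49.2] [-0.1  0.1] 1.891370639204979
```

Key 4 is low (59.5 mm) and does not give at 3.6 N, so it is the latched one. I'll lift off, then press it to about 8.3 mm below the raised height.

Emit:
play_rows([
  [[0, 0, 0, -0.03, 0], [0, 0, 0, -0.03, 0], [0, 0, 0, 0, 0], [0, 0, 0, 0, 0], [0, 0, 0, 0, 0], [0, 0, 0, 0.02, 0], [0, 0, 0, 0.02, 0], [0, 0, 0, 0.015, 0], [0, 0, 0, 0, 0], [0, 0, 0, 0, 0]],
])

```text
clock: 15.25
position: [469.0, -104.5, 68.0]
tcp_rot: [0.102, 0.995, 0.0, -0.0]
force: [0.0, -0.1, -0.8]
gripper_width: 0.2
finger_force: 0.0
```

Emit:
play_rows([
  [[0, 0, 0, 0.006, 0], [0, 0, 0, 0.006, 0], [0, 0, 0, 0.006, 0], [0, 0, 0, 0.006, 0], [0, 0, 0, 0.006, 0], [0, 0, 0, 0.006, 0], [0, 0, 0, 0, 0], [0, 0, 0, 0, 0], [0, 0, 0, 0, 0], [0, 0, 0, 0, 0]],
])

```text
clock: 16.25
position: [469.1, -104.5, 64.1]
tcp_rot: [0.102, 0.995, -0.0, 0.0]
force: [-1.3, 0.4, 5.5]
gripper_width: -0.0
finger_force: 2.8
```

```bash
python3 av.py
```

```text
16.5 pos [ 469.12 -104.51   64.13] sd [0.01 0.01 0.01] F [-1.61  0.2   5.59] sd [0.32 0.28 0.29] tip z 56.129999999999995
[ -0.2 148.8] [-0.2 99.1] [ 0.  49.2] [0.  0.1]
```

It is 7.9 mm down. I'll go another 0.5 mm to be sure, then rise slowly to see if the key follows.

Emit:
play_rows([
  [[0, 0, 0, 0.004, 0], [0, 0, 0, 0, 0], [0, 0, 0, 0, 0], [0, 0, 0, -0.01, 0], [0, 0, 0, -0.01, 0], [0, 0, 0, -0.01, 0], [0, 0, 0, -0.01, 0], [0, 0, 0, -0.01, 0], [0, 0, 0, 0, 0], [0, 0, 0, 0, 0]],
])

```text
clock: 17.55
position: [469.1, -104.5, 69.2]
tcp_rot: [0.102, 0.995, -0.0, 0.0]
force: [-0.3, 1.3, 3.0]
gripper_width: -0.1
finger_force: 1.5
```

```bash
python3 av.py
```

```text
17.8 pos [ 469.1 -104.5   69.2] sd [0.01 0.01 0.01] F [-0.71  0.47  3.08] sd [0.34 0.48 0.26] tip z 61.2
[ -0.2 148.8] [-0.2 99.1] [-0.  49.2] [0.  0.1]
```

At 61.2 mm there is still 3.1 N on the finger, so the key let go and is following it up. I'll retreat and check.

Emit:
play_rows([
  [[0, 0, 0, -0.01, 0], [0, 0, 0, -0.01, 0], [0, 0, 0, -0.02, 0], [0, 0, 0, -0.06, 0], [0, 0, 0, -0.15, 0], [0, 0, 0, -0.25, 0], [0, 0, 0, -0.25, 0], [0, 0, 0, -0.25, 0], [0, 0, 0, -0.2, 0], [0, 0, 0, -0.05, 0]],
])

```text
clock: 18.85
position: [470.7, -104.9, 222.6]
tcp_rot: [0.102, 0.995, -0.0, 0.003]
force: [1.0, -0.4, -0.9]
gripper_width: -0.2
finger_force: 0.0
```

Emit:
play_rows([
  [[0, 0.2, 0, 0, 0], [0, 0.3, 0, 0, 0], [0, 0.3, 0, 0, 0], [0, 0.3, 0, 0, 0], [0, 0.2, 0, 0, 0], [0, 0, 0, 0, 0], [0, 0, 0, 0, 0], [0, 0, 0, 0, 0], [0, 0, 0, 0, 0], [0, 0, 0, 0, 0]],
])

```text
clock: 19.85
position: [316.8, -73.1, 219.1]
tcp_rot: [0.102, 0.995, 0.0, -0.0]
force: [-0.2, -1.0, -0.0]
gripper_width: 0.1
finger_force: 0.0
```

```bash
python3 st.py
python3 - <<'E'
from h import *
p,d=grab_frame("top"); cv2.imwrite("pics/end.png",p)
c=camera_params("top"); R=cv2.Rodrigues(c['rvec'])[0]
D=np.mean([grab_frame("top")[1] for _ in range(5)],0); D0=np.load("top_d.npy")
K=np.array([[c['fx'],0,c['cx']],[0,c['fy'],c['cy']],[0,0,1]])
for u,v in [(279,228),(302,232),(324,237),(346,241)]:
    n=cv2.undistortPoints(np.array([[[u,v]]],float),K,np.array([c['k1'],0,0,0.]))[0,0]
    for A in(D0,D):
        z=np.median(A[v-4:v+5,u-4:u+5]); print(round((R.T@(np.array([*n,1])*z-c['tvec']))[2],1),end=' ')
    print()
E
```

```text
19.85 [316.8 -73.1 219.1] [-0.21 -0.96 -0.03] w 0.07494600983125568 yang 78.33 z [-0.001  0.    -1.   ]
1 tool shift mm [-155.9  148.8  147. ]
2 tool shift mm [-155.8   99.1  147. ]
3 tool shift mm [-155.6   49.2  147. ]
4 tool shift mm [-1.555e+02  1.000e-01  1.470e+02]
64.1 63.8 
64.0 63.9 
64.0 63.8 
59.5 63.8
```

View pics/end.png

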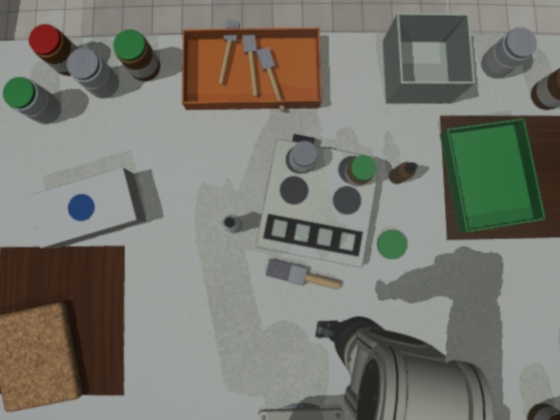

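All four keys now stand level at about 63.8 mm; key 4 measured 59.5 mm before. The jars, bottles, brush and lid are where they were, and the arm is clear.

```bash
python3 -c "
from workcell import r; print(r.job_done())"
```

```text
the job is handed in; nothing more can be done
None
```

I tapped all four keys from left to right, found key 4 latched, and pressed it until it let go; it now stands level with the others, nothing else was moved, and the job is handed in.

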